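# Return the safety knife and hasp the knife case shut

### The job

Put the blue knife back into the empty pocket of the knife case, lying flat in both combs, then push the lid fully shut and swing the yellow hasp over so that it lies flat on the lid with the staple standing through its slot. Leave the two orange knives in their pockets and do not disturb the brown tape roll, the stapler and the date stamp.

Things in the scene. Friction and masses are not known exactly. Their poses are not given: they have to be found in the camera images.
- case: Blue open-topped knife case fixed to the bench, outside 184 (x) x 160 (y) x 50 (z) mm, walls 5 mm; x from -95 (hasp side) to +89 mm (lid hinge side). Origin on its underside, below the middle pocket. Two grey combs, 14 mm thick, cross it at y = -42 and +42 mm; teeth (tops at z 28 mm) form three pockets along y, 26 mm wide, 43 mm apart. Between the combs the floor (z 5 mm) is clear for fingers.
- pocket_1 (a point): Middle of the pocket nearest the hasp (case x = -43 mm), at the seat height (z 14 mm), where the origin of a stored knife comes to lie. Axes as the case; knives lie along y, either way round.
- pocket_2 (a point): The same for the middle pocket (case x = 0).
- pocket_3 (a point): The same for the pocket nearest the lid hinge (case x = +43 mm).
- lid (a joint): Hinge angle of the blue lid, rad: 0 shut, 1.9 to 2.05 at the start (leaning outward past vertical). It stays where it is left. Plate 189 x 162 x 6 mm, free edge 191 mm from the hinge axis; shut, its top is 57 mm above the bench, with 2 mm rims. A steel staple (loop 20 mm wide, 20 mm high) stands on its middle line, 162 mm from the hinge axis.
- lid_hinge (a point): Middle of the lid's hinge axis, at case (94.5, 0, 53) mm; the axis runs along the case's y.
- lid_edge (a point): Middle of the lid's free edge, on the top (outer) face.
- hasp (a joint): Hinge angle of the yellow hasp, rad: 0 lying flat on the shut lid, over the staple; about 1.95 to 2.2 at the start (standing, leaning outward past vertical). It stays where it is left. Plate 90 mm long from the axis, 44 mm wide, 3 mm thick, slot from 25 to 39 mm from the axis, free end plain.
- hasp_hinge (a point): Middle of the hasp's hinge axis, at case (-100, 0, 61) mm; the axis runs along the case's y.
- hasp_tip (a point): Middle of the hasp's free end.
- knife: The blue knife (closed box cutter) lying on the bench, 138 long (its y) x 18 wide (x) x 11 high (z) mm, about 60 g. Origin in the middle of its underside. A flat loose red tag (26 mm disc, 3 mm thick) lies on the case floor below its empty pocket, clear of the knife.
- knife_a: Orange knife stored in the case, same size and axes.
- knife_b: The other orange knife stored in the case, same size and axes.
- tape_roll: Brown packing tape roll lying flat, 108 mm across, 48 mm high; origin under its middle. To be left alone.
- date_stamp: Upright date stamp with a round red-brown grip, 32 x 48 x 77 mm; origin under its middle. To be left alone.
- stapler: Blue desk stapler, 30 x 135 x 47 mm; origin under its middle. To be left alone.

How it is judged:
By the outcome, as a careful person would: the job done as asked, in the order asked, and still so for the second after the job is handed in, with the robot touching nothing.
It also fails if it takes over 56 s, if anything falls off the work surface, if the arm or the gripper's body presses on something with over 40 N, if the wrist force passes 120 N, or if a joint passes its speed limit or range.

### The arm

A 7-joint arm with a two-finger parallel gripper is mounted at the origin on the work surface; the furniture and walls round the work are solid. World frame = base frame: x ahead of the robot, y to its left, z up, the work surface at z = 0. Lengths are in m, angles in rad, forces in N, time in s.
With the tool pointing down it reaches from about 0.425 to 0.925 m from the base axis. Payload 6.8 kg.
Tool frame: the origin (TCP) lies midway between the tips of the shut fingers; the grasp point (between the pads) lies 19 mm behind it (bot.pinch_z is the distance from the TCP to the grasp point, in m); z points along the fingers, y is the line along which they close (so a half turn about z gives the same grasp; the last joint's range is limited). The gripper opens to 85 mm and grips with 20 to 120 N. Pads are 22 mm wide; open, the fingers measure 114 mm over their backs; the gripper's body (76 mm by 85 mm) begins 54 mm behind the grasp point. The pads swing forward as they close: fully open they stand 13 mm farther back than shut.
Start: joints at [1.111, 0.477, 0.022, 1.555, -0.011, 1.109, -0.083], TCP at [0.233, -0.634, 0.231] pointing down, gripper open.
Joint ranges: [-2.96, 2.96], [-0.34, 2.1], [-1.41, 1.46], [0.24, 2.44], [-1.37, 4.51], [0.17, 1.92], [-2.96, 2.96]. Speed limits (rad/s): [2.39, 2.39, 3.14, 3.14, 3.14, 3.14, 3.14].

### API

Orientations are given as a unit quaternion [w, x, y, z].
In Python, from station import bot, imaging gives the robot as it stands. The module is installed in compiled form; this text tells all that it offers.
- The arm moves only by the tool carry_out, never from a script. Its argument "targets" is a list of rows, each a list of 5 numbers: the shift along the tool's x, y, z in cm, then the turn about the tool's z in degrees, then the opening, from -1 (shut) to 1 (fully open). In form: [[x, y, z, yaw, gripper], ...]. A call has 1 to 12 rows; each row shifts and turns the commanded pose from where the row before left it, along the tool's axes as they then stand; what a row does not reach is not made up. A row lasts 1/10 s, in which the tool goes at most 50 mm and 8.59 degrees, less where a joint would pass 70% of its speed; a pose out of reach is approached as far as the arm can. A call is refused whole if a number of a shift passes 5 or a number of a turn 8.59, either way. A call with a gripper value outside its range is refused whole. The fingers move at their own pace and stop on an object; "force" is the grip in N (left out, the last holds). Time passes only in rows, so rows that do not move let the fingers close. It gives the time, the measured TCP pose, the force, the opening and the grip force at its end, in the units of the state.
- bot.get_obs(): the state, without advancing time (a new reading comes with each control period).
- imaging.read_camera(name): name is "scene" or "top" or "wrist"; returns the picture (400x640x3 uint8, red, green, blue); there is no depth.
- imaging.calibration(name): a dict with "fx", "fy", "cx", "cy" (pixels), "extrinsics" (4x4, takes a point from world to camera coordinates). Camera axes: x right, y up, looking along -z (the intrinsics and any distortion apply to the point x, -y, -z); pixel columns grow to the right and rows downward; lengths in m; the calibration is good to about 2 mm. A picture is of the moment at which its call begins: read the wrist's pose just before it. calibration takes no time and is no camera call; for the wrist camera it gives the pose at the moment of the call.
- bot.hand_in(): hands the job in; it is judged then, once.
The state is a dict: "t": time; "q": joint angles; "joint_vel": joint speeds; "joint_torque": joint torques, N m; "eef_pos": TCP position; "tool_rot": TCP orientation; "contact_force": force on the tool from outside, world axes, zero at the start; "torque": the same for the moment, N m; "gripper_width": opening from 0.0 (shut) to 1.0 (fully open); "grasp_force": force on a finger pad.
Only numpy, scipy, OpenCV 4.12 (cv2) and the standard library are available. Lean on these libraries where they do the work, as an engineer would, in place of code of your own. Each camera call takes 0.05 s, during which the arm holds its last target. There are 200 camera calls.

## Working session

There is one attempt and no reset: what is moved stays moved. The work goes in short steps, Python scripts to look and compute and a tool call to move; the robot and the scene stay as the last step left them, time stands still between calls to the robot, and variables do not carry over. Pictures are saved under pics/ and viewed, at most 10 in all, crops included, and the job is handed in when it is done.

Besides the shell and the picture viewer there is one more tool, called after "Request:" as name(argument=value, ...) on one line, values as JSON. carry_out: Moves the arm, as the interface text tells. Its arguments: {"type":"object","properties":{"targets":{"type":"array"},"force":{"type":"number"}},"required":["targets"]}

```bash
mkdir -p pics; python3 - <<'E'
from station import bot, imaging
import cv2,numpy as np
o=bot.get_obs(); print(o['t'],o['eef_pos'],o['tool_rot'],o['gripper_width'],bot.pinch_z)
for n in ['scene','top']:
    im=imaging.read_camera(n); cv2.imwrite(f'pics/{n}0.png',im[:,:,::-1]); np.save(f'{n}0.npy',im)
    c=imaging.calibration(n); print(n,{k:(np.round(v,4).tolist() if k=='extrinsics' else v) for k,v in c.items()})
E
```

```text
0.0 [ 0.23238254 -0.63311066  0.23034905] [-8.76610116e-04  9.84570837e-01  1.74984145e-01 -2.16614068e-04] 1.0013297317761407 0.0187
scene {'fx': 503.93035000693607, 'fy': 503.93035000693607, 'cx': 320.6710441471835, 'cy': 203.48754243245398, 'extrinsics': [[0.4365, -0.8995, -0.0169, -0.376], [0.5186, 0.2362, 0.8217, -0.255], [-0.7352, -0.3675, 0.5696, -1.2797], [0.0, 0.0, 0.0, 1.0]]}
top {'fx': 433.3085960104319, 'fy': 433.3085960104319, 'cx': 316.8778042628419, 'cy': 196.26523317720913, 'extrinsics': [[-0.0099, -0.9999, 0.0094, -0.1808], [0.9935, -0.0088, 0.1136, -0.4461], [-0.1135, 0.0105, 0.9935, -1.11], [0.0, 0.0, 0.0, 1.0]]}
```

View pics/scene0.png

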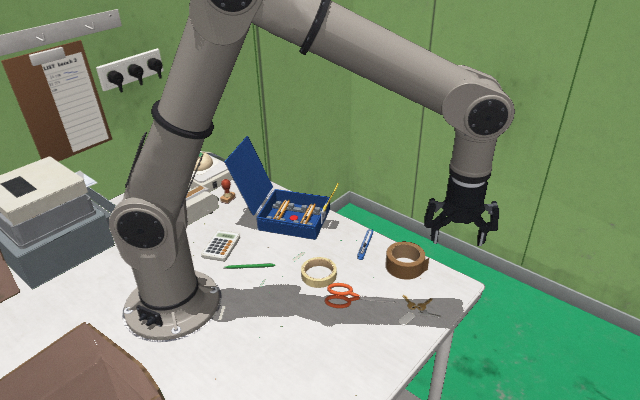

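View pics/top0.png

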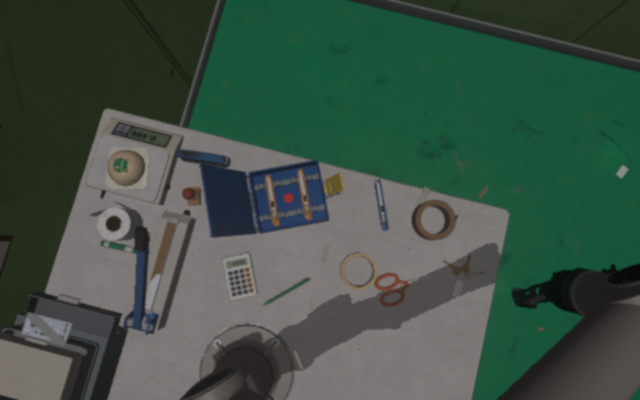

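The scene view shows the open case around (290,215), with the blue knife at (365,243). In the top view the tag is at (288,198) between the orange knives at (271,200) and (305,195), so pocket_2 is the empty one. The blue knife is at (381,205), the hasp at (333,185), and the lid leans to the left (205–250). Next I'll measure these.

```bash
cat > h.py <<'E'
from station import bot, imaging
import cv2,numpy as np
def ray(c,uv):
    E=np.array(c['extrinsics']);R=E[:3,:3];t=E[:3,3]
    d=np.array([(uv[0]-c['cx'])/c['fx'],-(uv[1]-c['cy'])/c['fy'],-1.]);
    return -R.T@t,R.T@d
def onz(c,uv,z):
    o,d=ray(c,uv); return o+d*(z-o[2])/d[2]
def proj(c,p):
    E=np.array(c['extrinsics']);q=E[:3,:3]@np.asarray(p)+E[:3,3]
    return np.array([c['cx']+c['fx']*q[0]/-q[2],c['cy']-c['fy']*q[1]/-q[2]])
def blobs(im,lo,hi,box,amin=15):
    x0,y0,x1,y1=box; hsv=cv2.cvtColor(im[y0:y1,x0:x1],cv2.COLOR_RGB2HSV)
    m=cv2.inRange(hsv,np.array(lo),np.array(hi)); out=[]
    for k in cv2.findContours(m,cv2.RETR_EXTERNAL,cv2.CHAIN_APPROX_NONE)[0]:
        if cv2.contourArea(k)>=amin: out.append((cv2.contourArea(k),cv2.minAreaRect(k+np.array([[x0,y0]])),k+np.array([[x0,y0]])))
    return sorted(out,key=lambda a:-a[0])
E
python3 - <<'E'
from h import *
c=imaging.calibration('top'); im=np.load('top0.npy')
def show(n,lo,hi,box,z):
    for a,r,k in blobs(im,lo,hi,box):
        p=cv2.boxPoints(r); w=onz(c,r[0],z)
        s=sorted([(np.linalg.norm(p[i]-p[(i+1)%4]),i) for i in range(4)])[-1][1]
        e=onz(c,p[(s+1)%4],z)-onz(c,p[s],z)
        print(n,a,np.round(r[0],1),np.round(r[1],1),np.round(w,4),'len',np.linalg.norm(e).round(4),'ang',np.degrees(np.arctan2(e[1],e[0])).round(1))
show('blue',[100,90,30],[130,255,255],(365,165,400,245),.011)
show('blueCase',[100,90,20],[130,255,255],(190,150,345,250),.05)
show('orange',[5,60,80],[22,255,255],(255,160,325,235),.05*.5)
show('red',[0,120,60],[6,255,255],(270,180,310,215),.008)
show('yel',[23,100,60],[35,255,255],(318,160,350,210),.14)
t=cv2.resize(im[140:260,175:425],None,fx=3.2,fy=3.2,interpolation=cv2.INTER_CUBIC)[:,:,::-1]
s=np.load('scene0.npy')[130:245,215:388]; s=cv2.resize(s,None,fx=1.85,fy=1.85,interpolation=cv2.INTER_CUBIC)[:,:,::-1]
out=np.zeros((600,800,3),np.uint8); out[:384]=t[:,:800]; out[384:384+s.shape[0],:s.shape[1]]=s
out=np.clip(out.astype(float)*1.3,0,255).astype(np.uint8)
cv2.imwrite('pics/crop0.png',out)
E
```

```text
blueCase 2689.5 [226.9 197.7] [75.  42.7] [0.4401 0.0457 0.05  ] len 0.1936 ang 10.4
blueCase 1527.0 [287.8 196.1] [60.9 70.4] [ 0.4429 -0.1101  0.05  ] len 0.1789 ang 100.0
blueCase 560.5 [287.7 197.1] [25.4 24. ] [ 0.4401 -0.1099  0.05  ] len 0.0656 ang 10.6
blueCase 346.5 [315.5 191.8] [25.5 15.4] [ 0.4531 -0.1814  0.05  ] len 0.0661 ang 10.3
blueCase 169.0 [207.2 157.2] [34.2  7.7] [0.5459 0.098  0.05  ] len 0.0886 ang 81.8
orange 141.5 [271.6 200.2] [51.2  7.2] [ 0.4353 -0.0662  0.025 ] len 0.135 ang 10.4
orange 122.5 [303.9 194.2] [51.   6.9] [ 0.4503 -0.1511  0.025 ] len 0.1348 ang 10.1
red 25.0 [288.  197.5] [5. 6.] [ 0.4438 -0.1082  0.008 ] len 0.016 ang 89.5
yel 140.5 [333.5 184.5] [15.7 21.9] [ 0.4591 -0.2234  0.14  ] len 0.052 ang 116.2
```

View pics/crop0.png

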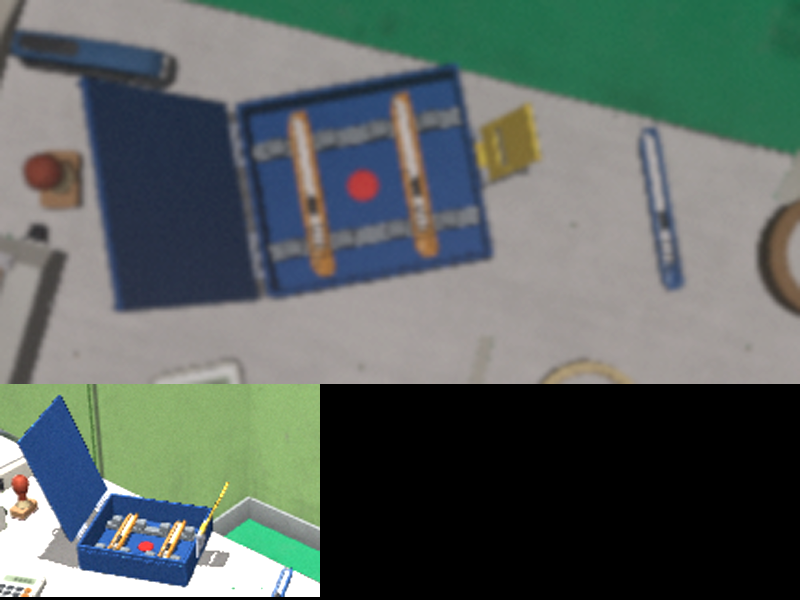

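The crop confirms it: the pocket between the orange knives is empty, with the tag at (363,186). The lid leans left, with its edge at (87,80)–(118,308). The hasp's free end is at (530,104)–(541,158), and the blue knife runs from (649,128) to (674,288).

```bash
cat >> h.py <<'E'
O=np.array([.4428,-.108,0]); A=np.radians(100.); X=np.array([np.cos(A),np.sin(A),0]); Y=np.array([-np.sin(A),np.cos(A),0]); Z=np.array([0,0,1.])
def case(x,y,z): return O+X*x+Y*y+Z*z
def plane(c,uv,y):  # intersect with case plane y=const -> case coords
    o,d=ray(c,uv); s=(y-(o-O)@Y)/(d@Y); p=o+s*d-O; return np.array([p@X,p@Y,p[2]])
def tocase(p): p=np.asarray(p)-O; return np.array([p@X,p@Y,p[2]])
def go(p,ang=None):
    "cm in tool axes, degrees"
    o=bot.get_obs(); w,x,y,z=o['tool_rot']; from scipy.spatial.transform import Rotation as Ro
    R=Ro.from_quat([x,y,z,w]).as_matrix(); d=R.T@(np.asarray(p)-o['eef_pos'])*100
    a=np.degrees(np.arctan2(R[1,0],R[0,0])); print('move cm',d.round(2),'tool x ang',a.round(2),'yaw', None if ang is None else round(((a-ang+90)%180)-90,2),'t',o['t'])
E
python3 - <<'E'
from h import *
c=imaging.calibration('top')
a=onz(c,(377.8,180),.008);b=onz(c,(385.6,230),.008); e=a-b
print('knife',a,b,(a+b)/2,np.linalg.norm(e),np.degrees(np.arctan2(e[1],e[0])))
o,d=ray(c,(207,200.6))
for th in (1.85,1.9,1.95,2.0,2.05): print(th,proj(c,case(.0945-.191*np.cos(th),0,.053+.191*np.sin(th))))
for th in (1.9,2.0,2.1,2.2): print('hasp',th,proj(c,case(-.1+.09*np.cos(th),0,.061+.09*np.sin(th))))
k=(a+b)/2; go([k[0],k[1],.23],np.degrees(np.arctan2(e[1],e[0])))
E
```

```text
knife [ 0.48888672 -0.3488282   0.008     ] [ 0.35504739 -0.36602849  0.008     ] [ 0.42196706 -0.35742835  0.008     ] 0.13494004060567585 7.32319743057528
1.85 [213.6673943 198.6130845]
1.9 [209.743676   199.53235698]
1.95 [205.96488007 200.45540319]
2.0 [202.3444671 201.378554 ]
2.05 [198.89480108 202.29820659]
hasp 1.9 [338.5885496  181.49498747]
hasp 2.0 [341.97749798 181.06564291]
hasp 2.1 [345.16246069 180.71917514]
hasp 2.2 [348.10720572 180.45875962]
move cm [ 27.3  -19.35   0.07] tool x ang 20.16 yaw 12.83 t 0.1
```

Request:
carry_out(targets=[[3.9,-2.75,0,0,0.4],[3.9,-2.75,0,0,0.4],[3.9,-2.75,0,0,0.4],[3.9,-2.75,0,0,0.4],[3.9,-2.75,0,0,0.4],[3.9,-2.8,0,0,0.4],[3.9,-2.8,0,0,0.4],[0,0,0,6.4,0.4],[0,0,0,6.4,0.4],[0,0,0,0,0.4]])

```text
t: 1.1
eef_pos: [0.4222, -0.3574, 0.231]
tool_rot: [-0.0, 0.998, 0.064, -0.0]
contact_force: [0.4, -0.6, -0.2]
gripper_width: 0.7
grasp_force: 0.0
```

```bash
python3 - <<'E'
from h import *
c=imaging.calibration('wrist'); im=imaging.read_camera('wrist'); np.save('w1.npy',im); cv2.imwrite('pics/w1.png',im[:,:,::-1]); o=bot.get_obs(); print(o['eef_pos'],o['gripper_width'],o['contact_force'])
print(proj(c,o['eef_pos']),[proj(c,p) for p in ([.4889,-.3488,.01],[.3550,-.3660,.01],case(0,0,.01))])
for a,r,k in blobs(im,[95,80,40],[130,255,255],(0,0,640,400),200)[:5]:
    print(a,r,onz(c,r[0],.008))
E
```

```text
[ 0.42203984 -0.35777672  0.23102844] 0.7015957376858101 [ 0.21973242 -0.15606951  0.78924432]
[328.23316366 267.92816111] [array([327.52036205, 107.83596879]), array([327.47351165, 231.86702017]), array([ 90.43234246, 122.92031499])]
16343.5 ((93.3268051147461, 113.189697265625), (179.76893615722656, 194.98049926757812), 87.39744567871094) [ 0.45283352 -0.11026754  0.008     ]
4133.5 ((83.00399017333984, 118.8938980102539), (80.03506469726562, 61.23661804199219), 78.11134338378906) [ 0.44566778 -0.09931175  0.008     ]
480.0 ((328.3849792480469, 165.48550415039062), (123.13099670410156, 10.785435676574707), 89.06080627441406) [ 0.42985062 -0.35734441  0.008     ]
```

View pics/w1.png

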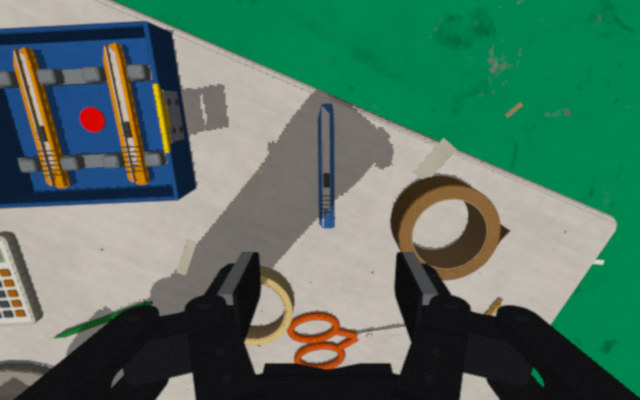

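The wrist picture shows the knife upright in the image, from (327,104) to (327,228), lying square to the fingers. The orange knives run (18,48)–(62,187) and (108,45)–(140,184), and the tag is at (92,120).

```bash
python3 - <<'E'
from h import *
c=imaging.calibration('wrist'); im=np.load('w1.npy')
def ends(lo,hi,box,z,n=1,amin=100):
    for a,r,k in blobs(im,lo,hi,box,amin)[:n]:
        k=k[:,0].astype(float); ax=k-k.mean(0); v=np.linalg.svd(ax,full_matrices=False)[2][0]; s=ax@v
        p,q=k[s<s.min()+2].mean(0),k[s>s.max()-2].mean(0)
        P,Q=onz(c,p,z),onz(c,q,z); e=Q-P
        print(a,p.round(1),q.round(1),P.round(4),Q.round(4),'mid',((P+Q)/2).round(4),'len',np.linalg.norm(e).round(4),np.degrees(np.arctan2(e[1],e[0])).round(2),'case',tocase((P+Q)/2).round(4))
ends([95,80,40],[130,255,255],(300,80,350,250),.006)
ends([8,120,100],[22,255,255],(0,20,190,210),.02,4)
ends([0,150,100],[5,255,255],(60,90,120,150),.008)
go([.425,-.3573,.23])
E
```

```text
480.0 [326.6 104.4] [327.8 226.7] [ 0.4919 -0.3476  0.006 ] [ 0.3596 -0.3662  0.006 ] mid [ 0.4258 -0.3569  0.006 ] len 0.1336 -171.99 case [-0.2422  0.06    0.006 ]
775.5 [142.4 183. ] [112.5  43.8] [ 0.3878 -0.1654  0.02  ] [ 0.5202 -0.1401  0.02  ] mid [ 0.454  -0.1528  0.02  ] len 0.1348 10.82 case [-0.046  -0.0032  0.02  ]
695.5 [22.1 48.6] [ 63.7 186.5] [ 0.5048 -0.055   0.02  ] [ 0.373  -0.0828  0.02  ] mid [ 0.4389 -0.0689  0.02  ] len 0.1347 -168.08 case [ 0.0392 -0.003   0.02  ]
338.5 [104.   52.2] [130.4 179.2] [ 0.5117 -0.1318  0.02  ] [ 0.3902 -0.153   0.02  ] mid [ 0.451  -0.1424  0.02  ] len 0.1233 -170.09 case [-0.0353 -0.0021  0.02  ]
335.5 [14.  57.2] [ 49.  183.5] [ 0.496  -0.0464  0.02  ] [ 0.3744 -0.0677  0.02  ] mid [ 0.4352 -0.057   0.02  ] len 0.1235 -170.08 case [ 0.0515 -0.0014  0.02  ]
367.0 [ 83.4 111.9] [100.1 127.1] [ 0.452  -0.1005  0.008 ] [ 0.4387 -0.1167  0.008 ] mid [ 0.4454 -0.1086  0.008 ] len 0.021 -129.37 case [-0.001  -0.0024  0.008 ]
move cm [ 0.3  -0.01  0.1 ] tool x ang 7.5 yaw None t 1.15
```

Request:
carry_out(targets=[[0.35,0,4.4,-0.3,-0.1],[0,0,4.4,0,-0.1],[0,0,4.4,0,-0.1],[0,0,4.4,0,-0.1],[0,0,3.9,0,-0.1],[0,0,0,0,-0.1],[0,0,0,0,-0.1]])

```text
t: 1.85
eef_pos: [0.4254, -0.3577, 0.0165]
tool_rot: [-0.0, 0.998, 0.067, -0.0]
contact_force: [-0.1, -0.7, 0.2]
gripper_width: 0.446
grasp_force: 0.0
```

```bash
python3 - <<'E'
from h import *
im=imaging.read_camera('wrist'); cv2.imwrite('pics/w2.png',im[:,:,::-1]); o=bot.get_obs(); print(o['eef_pos'],o['gripper_width'],o['contact_force'])
E
```

```text
[ 0.42642855 -0.35841475  0.01778266] 0.45242838418939885 [ 0.46050954 -0.033906    0.16685542]
```

View pics/w2.png

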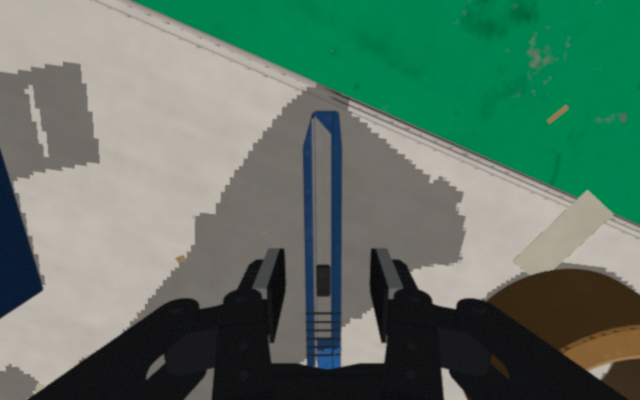

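The knife at column 323 lies between the pads at 280 and 377, well centred. I'll go down and grip.

Request:
carry_out(targets=[[0,0,0.7,0,-0.1],[0,0,0.6,0,-0.1],[0,0,0,0,-1],[0,0,0,0,-1],[0,0,0,0,-1],[0,0,0,0,-1],[0,0,0,0,-1]], force=50)

```text
t: 2.6
eef_pos: [0.4259, -0.3577, 0.0038]
tool_rot: [0.0, 0.998, 0.067, 0.0]
contact_force: [-1.1, -0.2, 6.0]
gripper_width: 0.183
grasp_force: 49.7
```

Request:
carry_out(targets=[[0,0,-2,0,-1],[0,0,-5,0,-1],[0,0,-5,0,-1],[0,0,-5,0,-1],[0,0,-4.5,0,-1],[0,0,0,0,-1],[0,0,0,0,-1]])

```text
t: 3.3
eef_pos: [0.426, -0.3577, 0.2191]
tool_rot: [0.001, 0.998, 0.067, 0.001]
contact_force: [-0.4, -0.4, -1.9]
gripper_width: 0.183
grasp_force: 49.1
```

```bash
python3 - <<'E'
from h import *
o=bot.get_obs(); print(o['eef_pos'],o['gripper_width'],o['grasp_force'],o['contact_force'])
go([.444,-.109,.22],10)
E
```

```text
[ 0.42598217 -0.35771942  0.21910425] 0.18287415333014498 49.07814860343933 [-0.35038868 -0.37804616 -1.8603794 ]
move cm [  5.1  -24.41  -0.12] tool x ang 7.65 yaw -2.35 t 3.3
```

Request:
carry_out(targets=[[0.73,-3.0,0,0,-1],[0.73,-3.5,0,0,-1],[0.73,-3.8,0,0,-1],[0.73,-3.8,0,0,-1],[0.73,-3.8,0,0,-1],[0.73,-3.5,0,0,-1],[0.72,-3.0,0,0,-1],[0,0,0,-2.35,-1],[0,0,0,0,-1],[0,0,0,0,-1]])

```text
t: 4.3
eef_pos: [0.4427, -0.1093, 0.2169]
tool_rot: [-0.0, 0.996, 0.086, -0.001]
contact_force: [-0.1, 0.3, -0.9]
gripper_width: 0.187
grasp_force: 49.1
```

```bash
python3 - <<'E'
from h import *
c=imaging.calibration('wrist'); im=imaging.read_camera('wrist'); np.save('w3.npy',im); cv2.imwrite('pics/w3.png',im[:,:,::-1]); o=bot.get_obs(); print(o['eef_pos'],o['grasp_force'])
go([.444,-.109,.22],10)
E
```

```text
[ 0.44292246 -0.10956753  0.21722186] 49.1027095913887
move cm [ 0.12 -0.04 -0.28] tool x ang 9.88 yaw -0.12 t 4.35
```

View pics/w3.png

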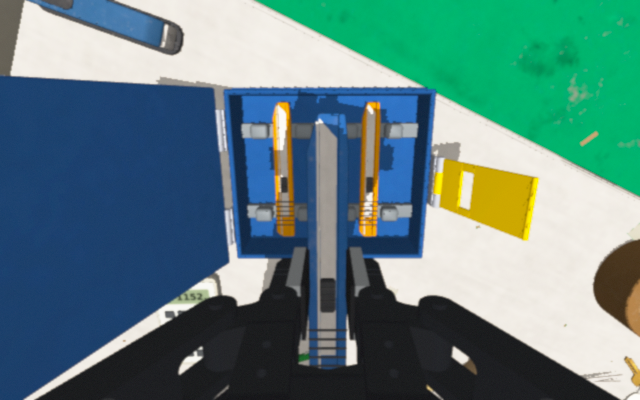

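The picture shows the held knife from its tip at about (325,114) between the orange knives (columns 284 and 370). The case outline is (223,87)–(436,88)–(423,258)–(237,258) and the alignment is square.

```bash
python3 - <<'E'
from h import *
c=imaging.calibration('wrist'); im=np.load('w3.npy'); o=bot.get_obs(); T=o['eef_pos']
def ends(lo,hi,box,z,n=1,amin=100):
    for a,r,k in blobs(im,lo,hi,box,amin)[:n]:
        k=k[:,0].astype(float); ax=k-k.mean(0); v=np.linalg.svd(ax,full_matrices=False)[2][0]; s=ax@v
        p,q=k[s<s.min()+2].mean(0),k[s>s.max()-2].mean(0)
        P,Q=onz(c,p,z),onz(c,q,z); e=Q-P
        print(a,p.round(1),q.round(1),P.round(4),Q.round(4),'mid',((P+Q)/2).round(4),'len',np.linalg.norm(e).round(4),np.degrees(np.arctan2(e[1],e[0])).round(2))
# orange: join pieces via bounding hull per side
hsv=cv2.cvtColor(im,cv2.COLOR_RGB2HSV); m=cv2.inRange(hsv,np.array([8,120,100]),np.array([22,255,255]))
for x0,x1 in ((255,305),(345,395)):
    ys,xs=np.nonzero(m[90:250,x0:x1]); ys+=90; xs=xs+x0
    r=cv2.minAreaRect(np.stack([xs,ys],1).astype(np.float32)); 
    t=np.array([np.median(xs[ys<ys.min()+4]),ys.min()]);b=np.array([np.median(xs[ys>ys.max()-4]),ys.max()])
    P,Q=onz(c,t,.02),onz(c,b,.02);M=(P+Q)/2;e=P-Q
    print(t,b,M.round(4),np.linalg.norm(e).round(4),np.degrees(np.arctan2(e[1],e[0])).round(2),tocase(M).round(4), 'rect mid',onz(c,r[0],.023).round(4))
C=[onz(c,p,.05) for p in ((224,88),(436,89),(423,258),(237,258))]
for p in C: print(p.round(4),tocase(p).round(4))
M=sum(C)/4; print('outline centre',M.round(4),tocase(M).round(4))
# held knife front
k=onz(c,(327,115),T[2]+.003); e=k-T; t=np.radians(9.9); print('front from TCP along x',(e[:2]@[np.cos(t),np.sin(t)]).round(4),'across',(e[:2]@[np.sin(t),-np.cos(t)]).round(4))
print('tcp in case',tocase(T).round(4))
E
```

```text
[283. 102.] [287. 235.] [ 0.4406 -0.0667  0.02  ] 0.1351 9.57 [ 0.0411 -0.005   0.02  ] rect mid [ 0.4445 -0.0645  0.023 ]
[373. 102.] [369. 236.] [ 0.4548 -0.1516  0.02  ] 0.1362 10.23 [-0.045  -0.0043  0.02  ] rect mid [ 0.4588 -0.1488  0.023 ]
[ 0.5105 -0.0079  0.05  ] [ 0.0868 -0.0841  0.05  ]
[ 0.5408 -0.1866  0.05  ] [-0.0944 -0.0828  0.05  ]
[ 0.3853 -0.215   0.05  ] [-0.0954  0.0752  0.05  ]
[ 0.3539 -0.0345  0.05  ] [0.0879 0.0748 0.05  ]
outline centre [ 0.4476 -0.111   0.05  ] [-0.0038 -0.0042  0.05  ]
front from TCP along x 0.0674 across -0.0002
tcp in case [-1.600e-03  2.000e-04  2.172e-01]
```

Request:
carry_out(targets=[[0.35,0,3,0,-1],[0,0,4.5,0,-1],[0,0,4.5,0,-1],[0,0,3,0,-1],[0,0,0,0,-1],[0,0,0,0,-1]])

```text
t: 4.95
eef_pos: [0.447, -0.1088, 0.0684]
tool_rot: [-0.0, 0.996, 0.086, -0.001]
contact_force: [0.2, 0.1, -0.0]
gripper_width: 0.188
grasp_force: 49.1
```

```bash
python3 - <<'E'
from h import *
c=imaging.calibration('wrist'); im=imaging.read_camera('wrist'); np.save('w4.npy',im); cv2.imwrite('pics/w4.png',im[:,:,::-1]); o=bot.get_obs(); T=o['eef_pos']; print(T,tocase(T),o['grasp_force'])
for x in (-.043,0,.043): print(x,proj(c,case(x,-.069,.025)),proj(c,case(x,-.042,.028)))
for x in (.0895,-.095): print('corner',proj(c,case(x,-.08,.05)))
E
```

```text
[ 0.44805038 -0.10880354  0.06936049] [-0.00170305 -0.00503108  0.06936049] 49.12463620305061
-0.043 [406.60245032 116.62696899] [404.64879421 168.64901183]
0 [324.45865425 116.76355942] [324.6080678  168.76631669]
0.043 [242.36601598 116.90006479] [244.61591396 168.88355036]
corner [122.72647329  93.79054205]
corner [537.71433407  93.06377303]
```

View pics/w4.png

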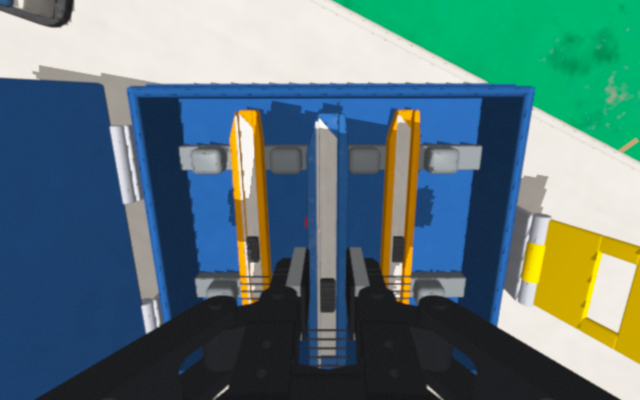

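The held knife (columns 309–346, tip row 114) is midway between the orange tips at (247,110) and (406,110), and matches them lengthwise. I'll lower it.

Request:
carry_out(targets=[[0,0,2.5,0,-1],[0,0,1.3,0,-1],[0,0,0.6,0,-1],[0,0,0.5,0,-1],[0,0,0,0,-1],[0,0,0,0,-1]])

```text
t: 5.6
eef_pos: [0.4478, -0.1084, 0.0201]
tool_rot: [0.0, 0.996, 0.087, 0.001]
contact_force: [0.0, -0.3, -0.5]
gripper_width: 0.185
grasp_force: 49.1
```

Request:
carry_out(targets=[[0,0,0.15,0,-1],[0,0,0,0,-1],[0,0,0,0,-0.38],[0,0,0,0,-0.38],[0,0,0,0,-0.38],[0,0,0,0,-0.38]])

```text
t: 6.2
eef_pos: [0.4472, -0.1083, 0.0179]
tool_rot: [0.0, 0.996, 0.087, 0.0]
contact_force: [-0.2, -0.2, 0.3]
gripper_width: 0.307
grasp_force: 0.0
```

Request:
carry_out(targets=[[0,0,-1,0,-0.38],[0,0,-2,0,-0.38],[0,0,-4,0,-0.38],[0,0,-4,0,-0.38],[0,0,-4,0,-0.38],[0,0,0,0,-0.38],[0,0,0,0,-0.38]])

```text
t: 6.9
eef_pos: [0.4476, -0.1085, 0.169]
tool_rot: [0.0, 0.996, 0.087, 0.001]
contact_force: [0.1, -0.3, 0.1]
gripper_width: 0.311
grasp_force: 0.0
```

```bash
python3 - <<'E'
from h import *
im=imaging.read_camera('wrist'); np.save('w5.npy',im); o=bot.get_obs(); T=o['eef_pos']; print(T,tocase(T),o['contact_force'])
s=imaging.read_camera('scene')[130:250,215:355]
a=cv2.resize(im[60:280,150:510],(800,489))[:,:,::-1]
out=np.zeros((600,800,3),np.uint8); out[:360,:590]=cv2.resize(im[60:280,150:510],(590,360))[:,:,::-1]; out[360:,:280]=cv2.resize(s,(280,240))[:,:,::-1]
cv2.imwrite('pics/w5.png',out)
c=imaging.calibration('wrist')
hsv=cv2.cvtColor(im,cv2.COLOR_RGB2HSV)
E
```

```text
[ 0.44672386 -0.10830613  0.16782821] [-0.00098285 -0.00381108  0.16782821] [-0.43825788 -0.08957333 -0.41951798]
```

View pics/w5.png

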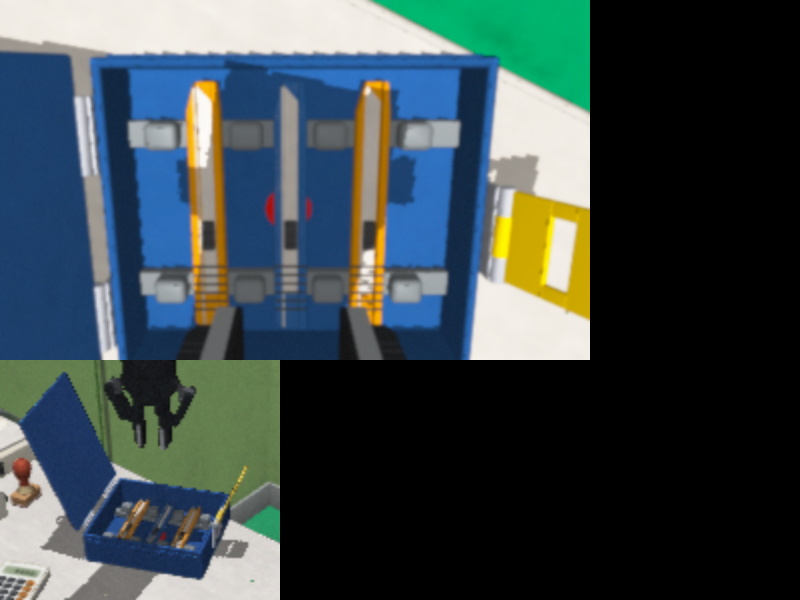

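The blue knife lies level with the orange ones (columns 205, 290 and 370), in both combs, with the tag below it. Next I go over the lid edge to its outer side, fingers shut.

Request:
carry_out(targets=[[0,0,-3.5,0,-1],[0,0,-4,0,-1],[0,0,-3.5,0,-1],[0.6,-3,0,0,-1],[0.6,-3.5,0,0,-1],[0.6,-3.7,0,0,-1],[0.6,-3.7,0,0,-1],[0.6,-3.5,0,0,-1],[0.6,-3,0,0,-1],[0,0,0,0,-1]], force=40)

```text
t: 8.0
eef_pos: [0.446, 0.1033, 0.2765]
tool_rot: [-0.001, 0.996, 0.091, -0.001]
contact_force: [0.0, 0.6, -0.0]
gripper_width: 0.0
grasp_force: 0.0
```

```bash
python3 - <<'E'
from h import *
o=bot.get_obs(); T=o['eef_pos']; print(T,tocase(T),o['contact_force'],o['q'].round(2),o['gripper_width'])
c=imaging.calibration('scene'); s=imaging.read_camera('scene')
a=cv2.resize(s[60:260,150:400],(750,600))[:,:,::-1]; cv2.imwrite('pics/s6.png',a)
for th in (1.85,1.9,1.95,2.0):
  print(th,[proj(c,case(.0945-.191*np.cos(th),y,.053+.191*np.sin(th))).round(1) for y in (-.081,.081)])
E
```

```text
[0.44604324 0.10330915 0.27646985] [ 0.20753571 -0.03988742  0.27646985] [ 0.02661212  0.63978695 -0.01106071] [ 0.08  0.1  -0.47  1.97  0.05  1.09 -1.8 ] 0.000159261572670171
1.85 [array([251.8, 134.6]), array([229.6, 160.4])]
1.9 [array([249.1, 135.1]), array([226.7, 160.9])]
1.95 [array([246.5, 135.7]), array([223.9, 161.5])]
2.0 [array([244. , 136.5]), array([221.2, 162.3])]
```

View pics/s6.png

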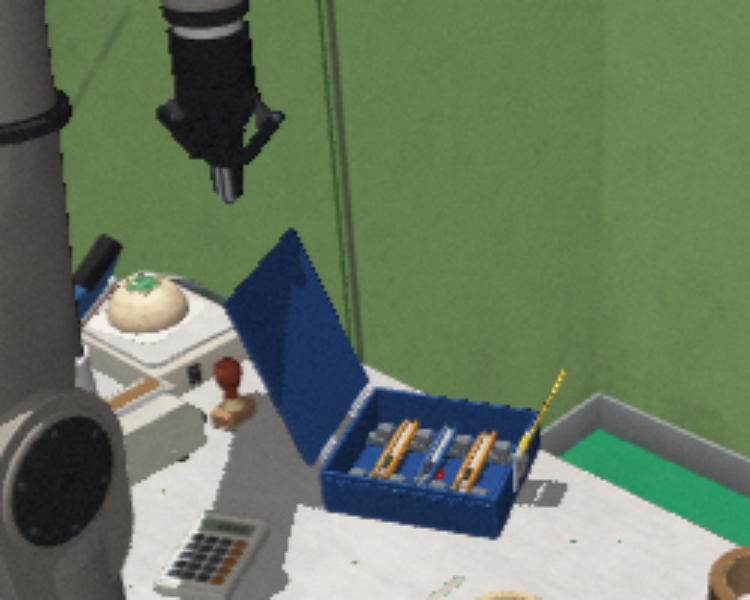

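The lid edge corners are at crop (228,303) and (292,230), so the angle is about 1.92 rad. The shut fingers stand outside it at (230,195), clear of everything. Now I'll go down and push.

Request:
carry_out(targets=[[0,0,3.6,0,-1],[0,0,3.7,0,-1],[0,1.9,0,0,-1],[0,1.9,0,0,-1],[0,1.5,0,0,-1],[0,1.5,0,0,-1],[0,1.5,0,0,-1],[0,1.5,0,0,-1],[0,0,0,0,-1]])

```text
t: 8.95
eef_pos: [0.4646, -0.001, 0.2049]
tool_rot: [0.001, 0.996, 0.085, -0.0]
contact_force: [0.7, -0.5, 2.2]
gripper_width: -0.0
grasp_force: 1.2
```

```bash
python3 - <<'E'
from h import *
o=bot.get_obs(); T=o['eef_pos']; print(T,tocase(T).round(4),o['contact_force'].round(1))
c=imaging.calibration('scene'); s=imaging.read_camera('scene'); np.save('s7.npy',s)
# lid edge corners: blue mask top-most points
hsv=cv2.cvtColor(s,cv2.COLOR_RGB2HSV); m=cv2.inRange(hsv,np.array([100,120,20]),np.array([130,255,255]))[100:240,215:330]
ys,xs=np.nonzero(m); i=ys.argmin(); print('top blue',xs[i]+215,ys[i]+100,'leftmost',xs.min()+215)
for th in (1.4,1.5,1.6,1.7,1.9): print(th,[proj(c,case(.0945-.191*np.cos(th),y,.053+.191*np.sin(th))).round(1) for y in (-.081,.081)])
E
```

```text
[ 0.46455312 -0.00097955  0.20489823] [ 0.1016 -0.04    0.2049] [ 0.7 -0.5  2.2]
top blue 272 137 leftmost 236
1.4 [array([278.1, 136.3]), array([258. , 162.8])]
1.5 [array([272.1, 134.9]), array([251.5, 161.2])]
1.6 [array([266.1, 134.1]), array([245. , 160.2])]
1.7 [array([260.3, 133.8]), array([238.7, 159.8])]
1.9 [array([249.1, 135.1]), array([226.7, 160.9])]
```

The lid has come to about 1.5 rad with only light contact. I'll follow its arc down.

Request:
carry_out(targets=[[0,1.5,0.25,0,-1],[0,1.5,0.35,0,-1],[0,1.85,0.6,0,-1],[0,1.8,0.8,0,-1],[0,1.6,1.1,0,-1],[0,1.55,1.2,0,-1],[0,1.3,1.5,0,-1],[0,1.15,1.55,0,-1],[0,0,0,0,-1]])

```text
t: 9.9
eef_pos: [0.4833, -0.1202, 0.1284]
tool_rot: [-0.0, 0.996, 0.086, -0.003]
contact_force: [-0.8, -0.4, 0.1]
gripper_width: 0.003
grasp_force: 0.0
```

```bash
python3 - <<'E'
from h import *
o=bot.get_obs(); T=o['eef_pos']; print(T,tocase(T).round(4),o['contact_force'].round(1))
c=imaging.calibration('scene'); s=imaging.read_camera('scene'); np.save('s8.npy',s)
hsv=cv2.cvtColor(s,cv2.COLOR_RGB2HSV); m=cv2.inRange(hsv,np.array([100,120,20]),np.array([130,255,255]))[100:250,215:345]
ys,xs=np.nonzero(m); i=ys.argmin(); print('top blue',xs[i]+215,ys[i]+100,'rightmost',xs.max()+215, ys[xs.argmax()]+100)
for th in (0,.3,.5,.7): print(th,[proj(c,case(.0945-.191*np.cos(th),y,.053+.191*np.sin(th))).round(1) for y in (-.081,.081)])
E
```

```text
[ 0.48333945 -0.12024848  0.12844664] [-0.0191 -0.0378  0.1284] [-0.8 -0.4  0.1]
top blue 320 168 rightmost 329 197
0 [array([329.8, 196. ]), array([315.2, 226.4])]
0.3 [array([327. , 180.3]), array([311.8, 210. ])]
0.5 [array([322.1, 169.8]), array([306.3, 198.9])]
0.7 [array([315.1, 159.9]), array([298.5, 188.4])]
```

Request:
carry_out(targets=[[0,1.0,1.6,0,-1],[0,0.8,1.6,0,-1],[0,0.3,1.3,0,-1],[0,0.2,1.2,0,-1],[0,0,0.7,0,-1],[0,0,0.5,0,-1],[0,0,0.2,0,-1],[0,0,0,0,-1]])

```text
t: 10.75
eef_pos: [0.4894, -0.1405, 0.0603]
tool_rot: [-0.0, 0.996, 0.087, -0.0]
contact_force: [-0.3, -0.4, 0.3]
gripper_width: 0.002
grasp_force: 0.0
```

Request:
carry_out(targets=[[0,0,0.2,0,-1],[0,0,0.2,0,-1],[0,0,0.2,0,-1],[0,0,0,0,-1]])

```text
t: 11.15
eef_pos: [0.49, -0.1409, 0.0568]
tool_rot: [0.001, 0.996, 0.087, 0.0]
contact_force: [-8.6, 2.5, 28.7]
gripper_width: -0.003
grasp_force: 14.3
```

The lid met its stop at z = 0.0568 (57 mm was expected) with about 29 N. I'll give it a slightly firmer press, lift, and go outside the hasp.

Request:
carry_out(targets=[[0,0,0.1,0,-1],[0,0,0,0,-1],[0,0,-2,0,-1],[0,0,-4,0,-1],[0,0,-4,0,-1],[0,0,-4,0,-1],[-1,3.4,0,0,-1],[-1,3.6,0,0,-1],[-1,3.6,0,0,-1],[-0.9,3.4,0,0,-1],[0,0,0,0,-1]])

```text
t: 12.25
eef_pos: [0.4737, -0.2915, 0.1933]
tool_rot: [0.001, 0.997, 0.083, -0.0]
contact_force: [-1.2, -0.4, -1.0]
gripper_width: 0.001
grasp_force: 0.0
```

```bash
python3 - <<'E'
from h import *
o=bot.get_obs(); T=o['eef_pos']; print(T,tocase(T).round(4),o['contact_force'].round(1))
s=imaging.read_camera('scene'); w=imaging.read_camera('wrist'); np.save('w9.npy',w)
a=cv2.resize(s[120:260,215:390],(700,560))[:,:,::-1]
out=np.zeros((600,800,3),np.uint8); out[:300,:375]=cv2.resize(s[120:260,215:390],(375,300))[:,:,::-1]; out[200:,375:]=cv2.resize(w,(640,400))[:,:425,::-1]
cv2.imwrite('pics/s9.png',out)
c=imaging.calibration('top'); t=imaging.read_camera('top')
for a,r,k in blobs(t,[23,100,40],[35,255,255],(310,150,360,210)): print('yel',a,r)
E
```

```text
[ 0.47365922 -0.29149529  0.19328595] [-0.1861  0.0015  0.1933] [-1.2 -0.4 -1. ]
yel 142.0 ((332.5821838378906, 184.71920776367188), (15.566472053527832, 19.077707290649414), 69.44395446777344)
```

View pics/s9.png

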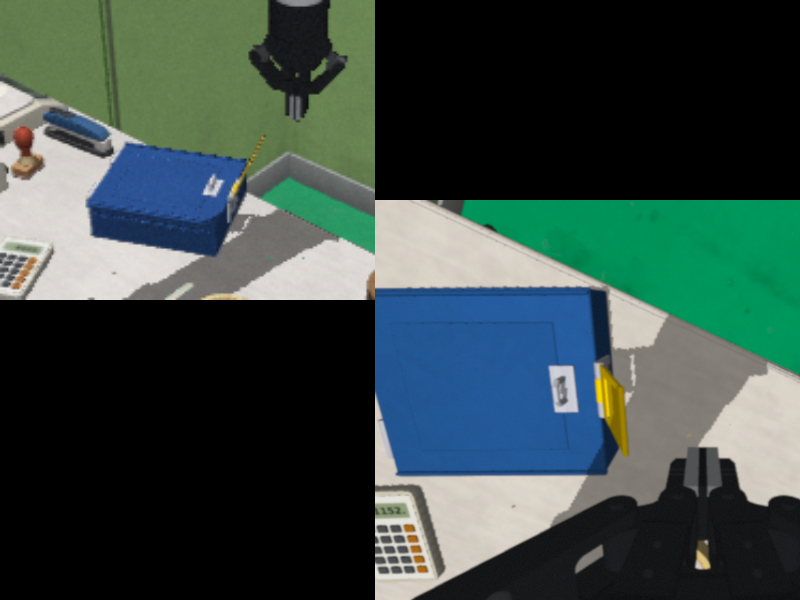

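The lid lies shut with the staple near (213,186), and the hasp stands at (250,165), leaning outward with the fingers outside it. I'll lower the fingers and push the hasp over.

Request:
carry_out(targets=[[0.3,0,3.3,0,-1],[0,0,3.4,0,-1],[0,-1.4,0,0,-1],[0,-1.4,0,0,-1],[0,-1.4,0,0,-1],[0,-1.4,0,0,-1],[0,-1.4,0,0,-1],[0,0,0,0,-1]])

```text
t: 13.2
eef_pos: [0.4664, -0.2135, 0.1271]
tool_rot: [-0.0, 0.996, 0.089, 0.0]
contact_force: [0.1, -0.3, -0.3]
gripper_width: -0.001
grasp_force: 0.0
```

```bash
python3 - <<'E'
from h import *
o=bot.get_obs(); T=o['eef_pos']; print(T,tocase(T).round(4),o['contact_force'].round(1))
c=imaging.calibration('scene'); s=imaging.read_camera('scene')
for a,r,k in blobs(s,[23,100,60],[35,255,255],(280,150,360,230),4): print('yel',a,k[:,0].min(0),k[:,0].max(0),'top',k[k[:,0,1].argmin(),0])
for th in (2,1.8,1.57,1.4): print(th,proj(c,case(-.1+.09*np.cos(th),-.022,.061+.09*np.sin(th))).round(1),proj(c,case(-.1+.09*np.cos(th),.022,.061+.09*np.sin(th))).round(1))
E
```

```text
[ 0.46638089 -0.21347166  0.12708059] [-0.108  -0.0049  0.1271] [ 0.1 -0.3 -0.3]
yel 102.0 [318 181] [326 210] top [321 181]
2 [337.9 183.3] [334.1 191.3]
1.8 [332.2 180.8] [328.3 188.8]
1.57 [325.4 179.2] [321.3 187.1]
1.4 [320.5 178.9] [316.2 186.8]
```

Request:
carry_out(targets=[[-0.3,-0.9,0.2,0,-1],[0,-0.9,0.15,0,-1],[0,-0.9,0.2,0,-1],[0,-0.9,0.3,0,-1],[0,-0.85,0.4,0,-1],[0,-0.8,0.6,0,-1],[0,-0.7,0.7,0,-1],[0,-0.5,0.85,0,-1],[0,-0.35,0.9,0,-1],[0,-0.25,1.2,0,-1],[0,0,0,0,-1]])

```text
t: 14.35
eef_pos: [0.4497, -0.1466, 0.0695]
tool_rot: [-0.001, 0.996, 0.087, -0.002]
contact_force: [0.0, -0.7, 0.4]
gripper_width: 0.005
grasp_force: 0.0
```

```bash
python3 - <<'E'
from h import *
o=bot.get_obs(); T=o['eef_pos']; print(T,tocase(T).round(4),o['contact_force'].round(1))
c=imaging.calibration('scene'); s=imaging.read_camera('scene')
for a,r,k in blobs(s,[20,100,60],[35,255,255],(260,150,360,230),4): print('yel',a,k[:,0].min(0),k[:,0].max(0),'top',k[k[:,0,1].argmin(),0])
for th in (0.4,.2,.1,0): print(th,proj(c,case(-.1+.09*np.cos(th),-.022,.061+.09*np.sin(th))).round(1),proj(c,case(-.1+.09*np.cos(th),.022,.061+.09*np.sin(th))).round(1))
E
```

```text
[ 0.44971169 -0.14662007  0.06947   ] [-0.0392 -0.0001  0.0695] [ 0.  -0.7  0.4]
yel 158.0 [294 198] [326 211] top [298 198]
0.4 [299.3 191. ] [294.7 198.9]
0.2 [297.8 195.5] [293.3 203.5]
0.1 [297.5 197.9] [293.  205.8]
0 [297.5 200.3] [293.  208.3]
```

Hasp is at about 0.1 rad. I'll press it flat gently.

Request:
carry_out(targets=[[0,0,0.3,0,-1],[0,0,0.2,0,-1],[0,0,0.2,0,-1],[0,0,0,0,-1],[0,0,0,0,-1]])

```text
t: 14.9
eef_pos: [0.451, -0.1473, 0.0644]
tool_rot: [0.0, 0.996, 0.087, 0.0]
contact_force: [-0.1, -0.1, 0.1]
gripper_width: 0.002
grasp_force: 0.0
```

Request:
carry_out(targets=[[0,0,0.2,0,-1],[0,0,0.2,0,-1],[0,0,0,0,-1],[0,0,0,0,-1]])

```text
t: 15.3
eef_pos: [0.4514, -0.1474, 0.0628]
tool_rot: [0.001, 0.996, 0.087, 0.0]
contact_force: [-9.8, 1.6, 34.3]
gripper_width: -0.0
grasp_force: 16.9
```

The hasp bottoms at 62.8 mm with 34 N, so it's flat. I'll retract and check.

Request:
carry_out(targets=[[0,0,-1,0,-1],[0,0,-3,0,-1],[0,0,-4,0,-1],[0,0,-4.5,0,-1],[0,0,-4.5,0,-1],[0,0,0,0,-1],[0,0,0,0,-1]])

```text
t: 16.0
eef_pos: [0.4515, -0.1475, 0.2312]
tool_rot: [0.001, 0.996, 0.087, 0.001]
contact_force: [0.2, -0.4, -0.1]
gripper_width: -0.002
grasp_force: 0.0
```

```bash
python3 - <<'E'
from h import *
o=bot.get_obs(); T=o['eef_pos']; print(o['t'],tocase(T).round(4),o['contact_force'].round(1))
c=imaging.calibration('scene'); s=imaging.read_camera('scene'); s0=np.load('scene0.npy')
for a,r,k in blobs(s,[20,100,60],[35,255,255],(260,150,360,230),4): print('yel',a,k[:,0].min(0),k[:,0].max(0),'top',k[k[:,0,1].argmin(),0])
print('flat pred',[proj(c,case(x,y,.0625)).round(1) for x in (-.01,-.1) for y in (-.022,.022)])
m=cv2.inRange(cv2.cvtColor(s,cv2.COLOR_RGB2HSV),np.array([100,120,20]),np.array([130,255,255]))[165:250,250:345]
ys,xs=np.nonzero(m); print('blue top row',ys.min()+165,'right',xs.max()+250, 'shut pred',[proj(c,case(x,-.081,.059)).round(1) for x in (-.0965,.09)])
p=proj(c,case(-.0675,0,.07)).astype(int); print('staple px',p); print(s[p[1]-5:p[1]+6,p[0]-6:p[0]+7].tolist()[::2][:6] and cv2.cvtColor(s[p[1]-5:p[1]+6,p[0]-7:p[0]+8],cv2.COLOR_RGB2HSV)[:,:,1])
# wrist view of hasp: slot and staple
w=imaging.read_camera('wrist'); cw=imaging.calibration('wrist')
for a,r,k in blobs(w,[20,100,60],[35,255,255],(0,0,640,400),50)[:4]:
    print('wrist yel',a,[tocase(onz(cw,q,.0625)).round(3).tolist() for q in cv2.boxPoints(r)])
# neighbours unchanged?
d=cv2.absdiff(s,s0).max(2)
for n,b in (('stamp',(216,175,238,205)),('tape',(383,238,432,280))): print(n,'changed px',int((d[b[1]:b[3],b[0]:b[2]]>60).sum()))
E
```

```text
16.0 [-0.0404 -0.0017  0.2312] [ 0.2 -0.4 -0.1]
yel 198.0 [294 200] [326 211] top [298 200]
flat pred [array([297.5, 199.9]), array([293. , 207.9]), array([325.8, 204. ]), array([321.9, 212.3])]
blue top row 174 right 329 shut pred [array([329.8, 194.4]), array([273.6, 186.3])]
staple px [313 204]
[[166 177 196 168 182 177 178 185 185 172 186 168 167 167 178]
 [ 42 140 168 157 168 184 178 176 170 181 181 188 178 181 186]
 [180 186 177 166 159 117  27  55  79 117 171 164 173 171 175]
 [180 182 183 180 180 179 184 143   7  38 140 153  96  42  46]
 [180 177 184 181 181 180 180   2  24  41 159 182 180 184 182]
 [181 180 183 178 178 180 166   5  18  19  23 144 177 180 185]
 [176 184 180 176 179 183 146   7  19  19  35 158 184 176 179]
 [180 181 182 178 182 182  75  15  22  22 130 176 179 176 180]
 [184 181 180 178 181 155   7  21  22  44 160 180 181 182 178]
 [180 181 177 184 184 117   5  13  19 133 173 180 177 181 164]
 [174 176 175 179 182 173 177 172 163 173 179 177 162 162 159]]
wrist yel 4449.5 [[-0.01, -0.024, 0.062], [-0.101, -0.024, 0.062], [-0.104, 0.019, 0.062], [-0.009, 0.019, 0.062]]
wrist yel 333.5 [[0.315, 0.172, 0.062], [0.292, 0.123, 0.062], [0.281, 0.126, 0.062], [0.303, 0.175, 0.062]]
wrist yel 329.5 [[-0.325, 0.218, 0.062], [-0.318, 0.186, 0.062], [-0.374, 0.187, 0.062], [-0.382, 0.22, 0.062]]
wrist yel 288.5 [[0.217, -0.064, 0.062], [0.2, -0.069, 0.062], [0.198, -0.048, 0.062], [0.215, -0.043, 0.062]]
stamp changed px 38
tape changed px 0
```

The hasp lies flat (9 cm footprint on the lid, staple grey inside the slot), the lid is shut, and the neighbouring items are unmoved. Handing in.

```bash
python3 -c "
from station import bot
print(bot.hand_in())"
```

```text
the job is handed in; nothing more can be done
None
```

The job was handed in at about 16 s: the blue knife lies flat in the middle pocket, the lid is shut and the yellow hasp is flat over the staple; the tape roll, stapler and date stamp were not touched, though the hand-in gave no verdict.

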